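# Photograph the heavier mount

### The arm

A 7-joint arm with a two-finger parallel gripper is mounted at the origin on the work surface. World frame = base frame: x ahead of the robot, y to its left, z up, the work surface at z = 0. Lengths are in m, angles in degrees, forces in N, time in s.
With the tool pointing down it reaches from about 0.425 to 0.875 m from the base axis. Payload 4.7 kg.
Tool frame: the origin (TCP) lies midway between the tips of the shut fingers; the grasp point (between the pads) lies env.grip_point_offset behind it (env.grip_point_offset is the distance from the TCP to the grasp point, in m); x points along the fingers, y is the direction in which the jaws open and shut, and the axes are right-handed (so a half turn about x gives the same grasp; the last joint's range is limited). The gripper opens to 87 mm and grips with 3 to 60 N. Pads are 19 mm wide; open, the fingers measure 117 mm over their backs; the gripper's body (75 mm by 190 mm) begins 51 mm behind the grasp point.
Start: joints at [74.949, 18.392, -4.016, 83.108, 1.295, 78.541, -3.26], TCP at [0.178, -0.625, 0.223] pointing down, gripper open.
Joint ranges: [-163.93, 163.93], [-17.29, 119.83], [-79.2, 71.16], [3.27, 140.29], [-89.18, 269.18], [5.43, 117.66], [-154.24, 154.24]. Speed limits (degrees/s): [147.25, 147.25, 180, 180, 180, 180, 180].

### API

Orientations are given as [roll, pitch, yaw] about the fixed x, y, z axes, in that order (R = Rz(yaw) Ry(pitch) Rx(roll)).
In Python, from cell import readout, read_camera, camera_params, sign_off, spot_in, pinpoint, env gives the robot as it stands.
- The arm moves only by the shell command python3 -m pendant 'ROWS' [OPENING] [FORCE]. ROWS is a JSON object of lists of equal length, an entry for each row: "xyz": the shift along the world's x, y, z in m, a list of three; "turn": the turn about the world's z in rad. A call has 1 to 10 rows; each row shifts and turns the pose as measured when the row begins; what a row does not reach is not made up. A row lasts 1/8 s, in which the tool goes at most 62.5 mm and 10.7 degrees, less where a joint would pass 70% of its speed; a pose out of reach is approached as far as the arm can. A call is refused whole if a number of a shift passes 0.0625 or a number of a turn 0.188, either way. A call with a gripper value outside its range is refused whole. OPENING is the opening, from 0 (shut) to 1 (fully open), set as the call begins (- or left out, the last holds). The fingers move at their own pace and stop on an object; FORCE is the grip in N (left out, the last holds). Time passes only in rows, so rows that do not move let the fingers close. It gives the time, the measured TCP pose, the force and the opening at its end, in the units of the state.
- readout.get_obs(): the state, without advancing time (a new reading comes with each control period).
- read_camera(name): name is "side" or "top"; returns the picture (420x560x3 uint8, red, green, blue); there is no depth.
- camera_params(name): a dict with "fx", "fy", "cx", "cy" (pixels), "rvec" (rotation vector, rad) and "tvec" (3), from world to camera coordinates, as OpenCV has them. Camera axes: x right, y down, z forward; pixel columns grow to the right and rows downward; lengths in m; the calibration is good to about 2 mm. A picture is of the moment at which its call begins. camera_params takes no time and is no camera call.
- sign_off(): hands the job in, once; it reports no verdict.
Trained networks look in the newest picture that a camera, given by its name, has taken for a name from the list of things; names that differ only in an ending like _2 or _b are one class to them, and where a whole thing is asked for, a point or a joint stands for the part that bears it (a point fixed in the world has none). Each returns a list of dicts, best first, with "score" (0 to 1); they miss things now and then, are a little off and sometimes report something else, mostly with a low value. They report only what shows in the picture. A call takes as long as a camera call. They do not tell look-alikes from the thing itself.
- spot_in(camera, name): "at" ([x, y, z] in m, in the coordinates of the camera as it stood for that picture, good to about 4 mm: the middle of the surface that is visible of it).
- pinpoint(camera, name): "at" ([x, y, z] in m, in the coordinates of the camera as it stood for that picture, good to about 4 mm: a listed point, or the origin of a listed thing).
The state is a dict: "time_s": time; "qpos": joint angles; "joint_velocities": joint speeds; "effort": joint torques, N m; "tool_pos": TCP position; "tool_rot": TCP orientation; "force": force on the tool from outside, world axes, zero at the start; "wrist_torque": the same for the moment, N m; "grip_width": finger opening in m.
Only numpy, scipy, OpenCV 4.12 (cv2) and the standard library are available. Lean on these libraries where they do the work, as an engineer would, in place of code of your own. Each camera call takes 0.05 s, during which the arm holds its last target.

### The job

First seat the white background tile flat and square in the pocket of the photo station and let go of it. Then lift the two black mounts in turn to feel which is heavier, and leave the lighter one standing upright in the tray's yellow half; leave the other things on the bench alone. Finish while holding the heavier mount, still and upright, at the photo point in front of the station's camera lens, clear above the tile: do not put it down or let go.

Things in the scene. Friction and masses are not known exactly. Their poses are not given: they have to be found in the camera images.
- tile_mid (a point): white ceramic background tile, 66 x 50 x 14 mm (its x, y, z), lying flat on the bench at the start; the point is its centre; it can be lifted across its 50 mm width and fits the pocket either way round
- pocket (a point): centre of the floor of the rectangular pocket in the dark steel base of the photo station (fixed): the pocket is 69 x 53 mm (x, y of this frame), 6 mm deep; its floor lies 14 mm above the bench and the base's upper face 20 mm above the bench, so the seated tile stands 8 mm proud with its centre 7 mm above this point. The base reaches 60 mm either way in x and 55 mm in y
- view (a point): the photo point, straight above the centre of the pocket, 90 mm above the bench, on the level line of sight of the station's camera; a mount to be photographed has its centre here. The camera (black box 44 x 40 x 46 mm, its top 115 mm above the bench; with its lens) stands on the station's -y side, lens front 88 mm from this point, looking along +y of this frame
- mount_k_mid (a point): one of two outwardly identical specimen mounts: plain black resin cylinder, 50 mm across, 45 mm tall, standing upright in the red half of the tray, at the start about 100 mm apart; the point is its centre, half-way up, z along its axis. Hidden inside, one mount has a steel core and the other an aluminium core, drawn anew each time. The weights vary too: both under 0.4 kg, the steel one always at least 0.13 kg heavier; the core may shift a millimetre or two inside
- mount_m_mid (a point): one of two outwardly identical specimen mounts: plain black resin cylinder, 50 mm across, 45 mm tall, standing upright in the red half of the tray, at the start about 100 mm apart; the point is its centre, half-way up, z along its axis. Hidden inside, one mount has a steel core and the other an aluminium core, drawn anew each time. The weights vary too: both under 0.4 kg, the steel one always at least 0.13 kg heavier; the core may shift a millimetre or two inside
- tray: shallow plastic tray (fixed), 240 x 210 mm (x, y), rim 10 mm high, walls and floor 4 mm thick, with a 10 mm high divider along y through its middle: the half towards the robot (-x) has a red floor and holds both mounts at the start, the far half (+x) has a yellow floor and is empty; the origin is the centre of its underside, on the bench
- aside (a point): centre of the yellow floor of the tray's far half, 60 mm along x from the tray's centre, 4 mm above the bench; this half is 114 x 202 mm inside (x, y), room for both mounts side by side along y; the lighter mount must end up anywhere in it
- jar_amber: bystander, to be left alone: squat amber glass jar with a black cap, 56 mm across, 85 mm tall; the origin is on its underside
- jar_green: bystander, to be left alone: white plastic jar with a green cap, 48 mm across, 70 mm tall; the origin is on its underside
- bottle_red: bystander, to be left alone: red bottle with a black cap, 52 mm across, 150 mm tall; the origin is on its underside
- bottle_blue: bystander, to be left alone: white bottle with a blue cap, 56 mm across, 115 mm tall; the origin is on its underside
- cup: bystander, to be left alone: grey plastic cup, 68 mm across, 85 mm tall; the origin is on its underside
- slide_box: bystander, to be left alone: small blue box 50 x 80 x 26 mm with a grey band; the origin is on its underside
- brush: bystander, to be left alone: brush lying on the bench; the origin is on its underside
- spatula: bystander, to be left alone: spatula lying on the bench; the origin is on its underside
Mind the look-alikes: they are no part of the job. What is shaped like the part that bears mount_m_mid but orange or purple is not meant.

How it is judged (in metres and radians):
On the way, in this order (a step that is already met when the one before it is completed fails the run):
1. the tile lies flat and square in the pocket, released (horizontal distance between tile_mid and pocket below 0.0035 m and z of tile_mid in the frame of pocket below 0.0085 m and angle between tile_mid's own z axis and vertical below 0.04 rad and angle between the x axis of tile_mid and the x axis of pocket, either way round below 0.07 rad and contact force between tile and the fingers below 0.1 N), for 0.2 s.
2. a mount is lifted in the fingers (((height (world z) of mount_k_mid above 0.04 m and contact force between mount_k and the fingers above 1 N and contact force between mount_k and tray below 0.05 N) or (height (world z) of mount_m_mid above 0.04 m and contact force between mount_m and the fingers above 1 N and contact force between mount_m and tray below 0.05 N))), for 0.2 s.
3. the lighter mount stands upright in the tray's yellow half, released (((x of mount_k_mid in the frame of aside between -0.042 and 0.042 m and y of mount_k_mid in the frame of aside between -0.085 and 0.085 m and z of mount_k_mid in the frame of aside below 0.026 m and angle between mount_k_mid's own z axis and vertical below 0.1 rad and linear speed of mount_k below 0.02 m/s and contact force between mount_k and the arm below 0.1 N and contact force between mount_k and the fingers below 0.1 N and contact force between mount_k and tray between 1 and 2.45 N) or (x of mount_m_mid in the frame of aside between -0.042 and 0.042 m and y of mount_m_mid in the frame of aside between -0.085 and 0.085 m and z of mount_m_mid in the frame of aside below 0.026 m and angle between mount_m_mid's own z axis and vertical below 0.1 rad and linear speed of mount_m below 0.02 m/s and contact force between mount_m and the arm below 0.1 N and contact force between mount_m and the fingers below 0.1 N and contact force between mount_m and tray between 1 and 2.45 N))), for 0.2 s.
4. the other mount is lifted in the fingers ((((x of mount_k_mid in the frame of aside between -0.042 and 0.042 m and y of mount_k_mid in the frame of aside between -0.085 and 0.085 m and z of mount_k_mid in the frame of aside below 0.026 m and angle between mount_k_mid's own z axis and vertical below 0.1 rad and linear speed of mount_k below 0.02 m/s and contact force between mount_k and the arm below 0.1 N and contact force between mount_k and the fingers below 0.1 N and contact force between mount_k and tray between 1 and 2.45 N) and (height (world z) of mount_m_mid above 0.04 m and contact force between mount_m and the fingers above 1 N and contact force between mount_m and tray below 0.05 N)) or ((x of mount_m_mid in the frame of aside between -0.042 and 0.042 m and y of mount_m_mid in the frame of aside between -0.085 and 0.085 m and z of mount_m_mid in the frame of aside below 0.026 m and angle between mount_m_mid's own z axis and vertical below 0.1 rad and linear speed of mount_m below 0.02 m/s and contact force between mount_m and the arm below 0.1 N and contact force between mount_m and the fingers below 0.1 N and contact force between mount_m and tray between 1 and 2.45 N) and (height (world z) of mount_k_mid above 0.04 m and contact force between mount_k and the fingers above 1 N and contact force between mount_k and tray below 0.05 N)))), for 0.2 s.
At the end, for the whole second after the job is handed in: Tile in pocket: within 3.5 mm of centre, 1.5 mm of its seat, tilt 0.04 rad, square to 0.07 rad, released. Lighter mount upright (0.1 rad) in the yellow half, still, untouched. Heavier mount held by the fingers alone, within 25 mm sideways, 20 mm in height of the photo point, upright to 0.15 rad (all of step 1 and (((x of mount_k_mid in the frame of aside between -0.042 and 0.042 m and y of mount_k_mid in the frame of aside between -0.085 and 0.085 m and z of mount_k_mid in the frame of aside below 0.026 m and angle between mount_k_mid's own z axis and vertical below 0.1 rad and linear speed of mount_k below 0.02 m/s and contact force between mount_k and the arm below 0.1 N and contact force between mount_k and the fingers below 0.1 N and contact force between mount_k and tray between 1 and 2.45 N) and (horizontal distance between mount_m_mid and view below 0.025 m and z of mount_m_mid in the frame of view between -0.02 and 0.02 m and angle between mount_m_mid's own z axis and vertical below 0.15 rad and contact force between mount_m and the fingers above 1 N and linear speed of mount_m below 0.02 m/s and contact force between mount_m and station below 0.05 N and contact force between mount_m and tile below 0.05 N and contact force between mount_m and mount_k below 0.05 N)) or ((x of mount_m_mid in the frame of aside between -0.042 and 0.042 m and y of mount_m_mid in the frame of aside between -0.085 and 0.085 m and z of mount_m_mid in the frame of aside below 0.026 m and angle between mount_m_mid's own z axis and vertical below 0.1 rad and linear speed of mount_m below 0.02 m/s and contact force between mount_m and the arm below 0.1 N and contact force between mount_m and the fingers below 0.1 N and contact force between mount_m and tray between 1 and 2.45 N) and (horizontal distance between mount_k_mid and view below 0.025 m and z of mount_k_mid in the frame of view between -0.02 and 0.02 m and angle between mount_k_mid's own z axis and vertical below 0.15 rad and contact force between mount_k and the fingers above 1 N and linear speed of mount_k below 0.02 m/s and contact force between mount_k and station below 0.05 N and contact force between mount_k and tile below 0.05 N and contact force between mount_k and mount_m below 0.05 N)))); the arm keeps its last pose, push and grip.
It fails at once if a bystander was moved more than 30 mm (distance of any of jar_amber, jar_green, bottle_red, bottle_blue, cup, slide_box, brush, spatula from where it was at the start of the episode above 0.03 m).
It also fails if it takes over 66 s, if anything falls off the work surface, if the arm or the gripper's body presses on something with over 40 N, if the wrist force passes 120 N, or if a joint passes its speed limit or range.

## Working session

There is one attempt and no reset: what is moved stays moved. The work goes in short steps, Python scripts to look and compute and a shell command to move; the robot and the scene stay as the last step left them, time stands still between calls to the robot, and variables do not carry over. Pictures are saved under pics/ and viewed, and the job is handed in when it is done.

```bash
mkdir -p pics; ls
python3 - <<'E'
from cell import *
import cv2
o=readout.get_obs();print(o, env.grip_point_offset)
for n in("side","top"):
    im=read_camera(n);cv2.imwrite(f"pics/{n}0.png",im[:,:,::-1]);print(camera_params(n))
E
```

```text
pics
{'time_s': 0.0, 'qpos': array([74.94733491, 18.43737908, -4.01350023, 83.17516811,  1.29378195,
       78.54161707, -3.25947176]), 'joint_velocities': array([ 0.04389161,  0.06924819,  0.06315996, -0.01572576, -0.03395108,
        0.00062118,  0.0222918 ]), 'effort': array([ 4.71169369e-04, -4.91298938e+01, -4.03821375e-01, -3.12528920e+01,
       -6.40775403e-02,  4.35592909e-02,  1.48785712e-04]), 'tool_pos': array([ 0.17742597, -0.62473255,  0.22147796]), 'tool_rot': array([-87.21712878,  89.89087524, 108.64364927]), 'force': array([-0.33727962, -0.21914391,  0.54432729]), 'wrist_torque': array([0.01828471, 0.03297862, 0.00813621]), 'grip_width': 0.0868776154060726} 0.0187
{'fx': 539.5907860129892, 'fy': 539.5907860129892, 'cx': 283.08389171844345, 'cy': 210.7913240734633, 'rvec': array([ 0.20904244, -2.79652457,  1.32231154]), 'tvec': array([0.56116402, 0.03392584, 1.65236126])}
{'fx': 535.7536935825061, 'fy': 535.7536935825061, 'cx': 268.84526879346936, 'cy': 213.8023204389243, 'rvec': array([ 2.16147211, -2.20722412,  0.03821024]), 'tvec': array([0.14172247, 0.55874463, 1.60099491])}
```

View pics/top0.png

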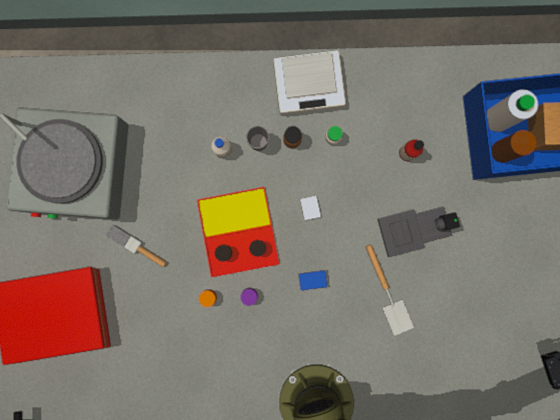

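View pics/side0.png

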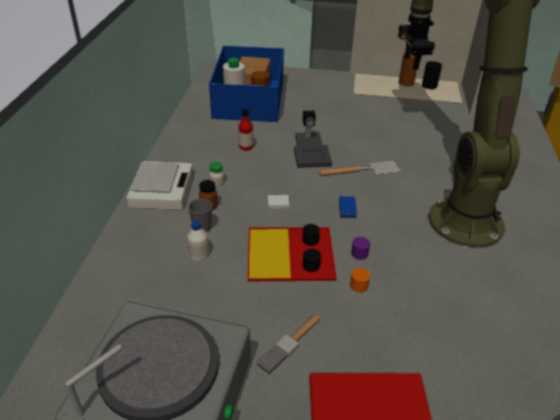

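```bash
cat > h.py <<'E'
from cell import *
import cv2, numpy as np
def cam(n):
    p=camera_params(n);R=cv2.Rodrigues(p["rvec"])[0];t=np.array(p["tvec"])
    K=np.array([[p["fx"],0,p["cx"]],[0,p["fy"],p["cy"]],[0,0,1]]);return K,R,t
def toW(n,a):
    K,R,t=cam(n);return R.T@(np.array(a)-t)
def px2w(n,u,v,z):
    K,R,t=cam(n);d=R.T@np.linalg.inv(K)@np.array([u,v,1.]);c=-R.T@t
    return c+d*(z-c[2])/d[2]
def w2px(n,P):
    K,R,t=cam(n);q=K@(R@np.array(P)+t);return q[:2]/q[2]
E
python3 - <<'E'
from h import *
for n in("side","top"):
    read_camera(n)
    for f in ["tile_mid","pocket","view","mount_k_mid","mount_m_mid","tray","aside","jar_amber","jar_green","bottle_red","bottle_blue","cup","slide_box","brush","spatula"]:
        r=pinpoint(n,f)
        print(n,f,[(round(x["score"],2),np.round(toW(n,x["at"]),3).tolist(),np.round(w2px(n,toW(n,x["at"]))).tolist()) for x in r[:4]])
print(readout.get_obs()["time_s"])
E
```

```text
side tile_mid [(0.6, [0.583, 0.001, 0.008], [278.0, 201.0])]
side pocket [(0.83, [0.502, -0.266, 0.012], [312.0, 156.0]), (0.33, [0.504, -0.268, 0.091], [313.0, 136.0])]
side view [(0.85, [0.5, -0.269, 0.094], [314.0, 135.0])]
side mount_k_mid [(0.63, [0.465, 0.163, 0.027], [310.0, 234.0])]
side mount_m_mid [(0.81, [0.32, 0.194, 0.022], [360.0, 248.0]), (0.66, [0.318, 0.323, 0.023], [360.0, 281.0]), (0.64, [0.454, 0.272, 0.028], [310.0, 261.0])]
side tray [(0.68, [0.517, 0.225, 0.004], [290.0, 253.0])]
side aside [(0.69, [0.743, -0.297, 0.005], [246.0, 146.0]), (0.65, [0.574, 0.237, 0.007], [269.0, 253.0])]
side jar_amber [(0.82, [0.795, 0.053, 0.0], [209.0, 206.0])]
side jar_green [(0.78, [0.799, -0.07, -0.001], [217.0, 183.0])]
side bottle_red [(0.65, [0.745, -0.293, -0.002], [245.0, 148.0])]
side bottle_blue [(0.66, [0.768, 0.267, 0.0], [199.0, 254.0])]
side cup [(0.57, [0.79, 0.153, 0.005], [202.0, 226.0])]
side slide_box [(0.75, [0.369, 0.003, 0.002], [346.0, 209.0])]
side brush [(0.64, [0.477, 0.527, -0.002], [290.0, 342.0]), (0.3, [0.465, 0.167, 0.029], [310.0, 234.0])]
side s
[... 737 characters left out ...]
0, 233.0])]
top aside [(0.55, [0.565, 0.239, 0.003], [233.0, 214.0])]
top jar_amber [(0.8, [0.792, 0.05, 0.002], [293.0, 138.0])]
top jar_green [(0.82, [0.798, -0.068, -0.002], [332.0, 136.0]), (0.65, [0.357, 0.002, 0.003], [313.0, 281.0])]
top bottle_red [(0.79, [0.741, -0.297, -0.006], [407.0, 153.0])]
top bottle_blue [(0.79, [0.765, 0.268, 0.003], [223.0, 149.0]), (0.57, [0.563, 0.239, 0.003], [233.0, 214.0]), (0.41, [0.782, 0.16, 0.001], [258.0, 143.0])]
top cup [(0.94, [0.782, 0.16, -0.001], [258.0, 143.0])]
top slide_box [(0.86, [0.363, 0.004, 0.001], [312.0, 279.0])]
top brush [(0.6, [0.468, 0.532, 0.0], [138.0, 247.0])]
top spatula [(0.88, [0.332, -0.215, 0.001], [385.0, 288.0])]
1.7
```

Run:
```python
from h import *
im=read_camera("top")[:,:,::-1].copy()
a=cv2.resize(im[190:230,285:340],None,fx=7,fy=7,interpolation=cv2.INTER_CUBIC)
b=cv2.resize(im[195:265,370:470],None,fx=7,fy=7,interpolation=cv2.INTER_CUBIC)
b=np.clip(b*2.0,0,255).astype(np.uint8)
cv2.imwrite("pics/tile1.png",a);cv2.imwrite("pics/stat1.png",b)
im=read_camera("side")[:,:,::-1].copy()
b=cv2.resize(im[100:175,270:350],None,fx=7.5,fy=7.5,interpolation=cv2.INTER_CUBIC)
b=np.clip(b*2.0,0,255).astype(np.uint8)
cv2.imwrite("pics/stat1s.png",b)
```

```text
(no output)
```

View pics/tile1.png

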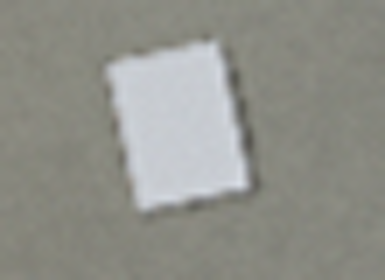

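View pics/stat1.png

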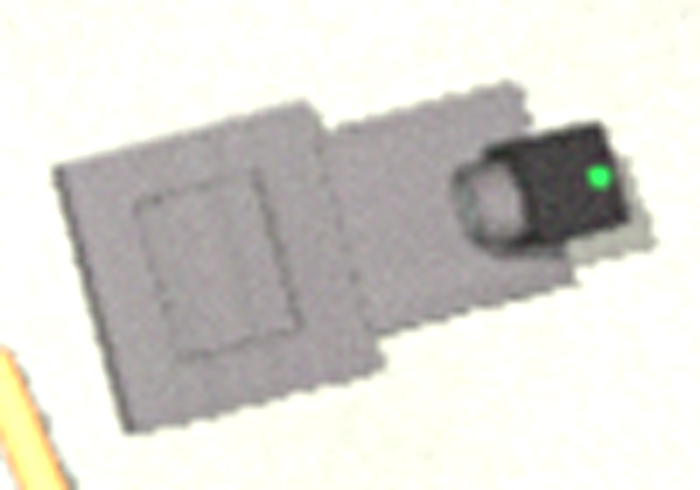

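View pics/stat1s.png

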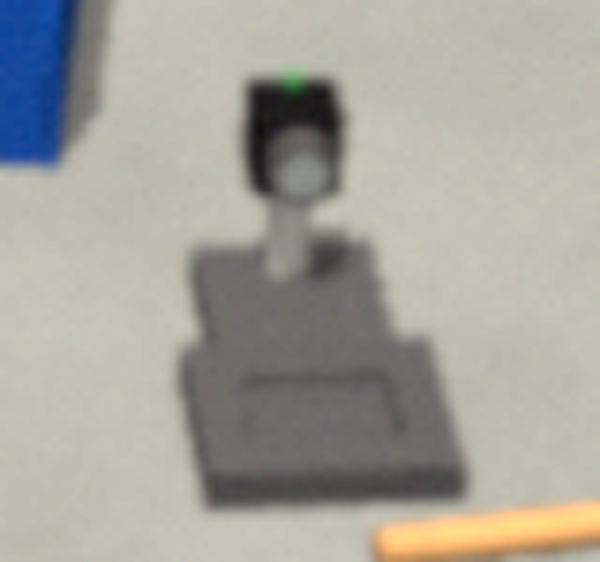

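Run:
```python
from h import *
from scipy.ndimage import map_coordinates
im=np.mean([read_camera("top").astype(float) for _ in range(4)],0)
g=im.mean(2)
# tile
p=g[190:230,285:340]; m=(p>165).astype(np.uint8)
c=max(cv2.findContours(cv2.resize(m*0+((p-0)).astype(np.uint8),None,fx=8,fy=8,interpolation=cv2.INTER_CUBIC).__gt__(158).astype(np.uint8),0,1)[0],key=cv2.contourArea)
r=cv2.boxPoints(cv2.minAreaRect(c))
r=(r+.5)/8-.5+[285,190]
W=np.array([px2w("top",u,v,.014) for u,v in r]);print("tile bg",np.median(p),np.percentile(p,97));print(W.round(4),W.mean(0).round(4))
for i in range(4):
  d=W[(i+1)%4]-W[i];print(np.linalg.norm(d[:2]).round(4),np.degrees(np.arctan2(d[1],d[0])).round(2))
# pocket, base
def rep(nm,cr,z):
  cr=(np.array(cr)+.5)/7-.5+[370,195]
  W=np.array([px2w("top",u,v,z) for u,v in cr]);print(nm,W.round(4).tolist(),W.mean(0).round(4))
  for i in range(4):
    d=W[(i+1)%4]-W[i];print(np.linalg.norm(d[:2]).round(4),np.degrees(np.arctan2(d[1],d[0])).round(2))
rep("pocket",[(135,203),(260,170),(298,325),(175,360)],.02)
rep("base",[(55,163),(303,100),(385,365),(127,432)],.02)
from scipy.optimize import minimize
# model fit: dark along pocket rect lines (69x53 at z=.02)
def score(x,gg,w=.069,h=.053,z=.02):
  cx,cy,a=x;ca,sa=np.cos(a),np.sin(a);pts=[]
  for s in np.linspace(-.5,.5,40):
    pts+=[(s*w,h/2),(s*w,-h/2),(w/2,s*h),(-w/2,s*h)]
  P=np.array(pts);X=np.c_[cx+ca*P[:,0]-sa*P[:,1],cy+sa*P[:,0]+ca*P[:,1]]
  uv=np.array([w2px("top",[a,b,z]) for a,b in X])
  return map_coordinates(gg,[uv[:,1],uv[:,0]],order=1).mean()
gg=cv2.GaussianBlur(g,(0,0),.7)
for z in(.02,.017):
  best=None
  for dx in(-.003,0,.003):
    for dy in(-.003,0,.003):
      q=minimize(score,[.497+dx,-.264+dy,np.radians(13)],args=(gg,.069,.053,z),method="Nelder-Mead",options=dict(initial_simplex=np.array([.497+dx,-.264+dy,.22])+np.array([[0,0,0],[.003,0,0],[0,.003,0],[0,0,.05]]),maxiter=80))
      if best is None or q.fun<best.fun:best=q
  print(z,best.x,np.degrees(best.x[2]),best.fun)
# tray outline corners
```

```text
tile bg 132.66666666666666 205.75
[[ 0.6069  0.0368  0.014 ]
 [ 0.6166 -0.0131  0.014 ]
 [ 0.5504 -0.0256  0.014 ]
 [ 0.5407  0.0242  0.014 ]] [0.5787 0.0056 0.014 ]
0.0508 -79.02
0.0673 -169.29
0.0507 101.0
0.0674 10.81
pocket [[0.5244, -0.2291, 0.02], [0.5374, -0.2828, 0.02], [0.4708, -0.2966, 0.02], [0.457, -0.2439, 0.02]] [ 0.4974 -0.2631  0.02  ]
0.0553 -76.4
0.068 -168.23
0.0545 104.71
0.069 12.41
base [[0.5422, -0.1955, 0.02], [0.567, -0.3021, 0.02], [0.453, -0.333, 0.02], [0.4267, -0.2225, 0.02]] [ 0.4972 -0.2633  0.02  ]
0.1095 -76.94
0.118 -164.86
0.1136 103.39
0.1186 13.16Traceback (most recent call last):
  File "<stdin>", line 35, in <module>
    res = _minimize_neldermead(fun, x0, args, callback, bounds=bounds,
                               **options)
    fxr = func(xr)
    fx = function(np.copy(x), *(wrapper_args + args))
  File "<stdin>", line 28, in score
  File "h.py", line 12, in w2px
    K,R,t=cam(n);q=K@(R@np.array(P)+t);return q[:2]/q[2]
          ~~~^^^
  File "h.py", line 4, in cam
    p=camera_params(n);R=cv2.Rodrigues(p["rvec"])[0];t=np.array(p["tvec"])
ValueError: time passes only in moves, steps and waits
```

```bash
cat > h.py <<'E'
from cell import *
import cv2, numpy as np
_c={}
def cam(n):
    if n not in _c:
        p=camera_params(n);R=cv2.Rodrigues(p["rvec"])[0];t=np.array(p["tvec"])
        K=np.array([[p["fx"],0,p["cx"]],[0,p["fy"],p["cy"]],[0,0,1]]);_c[n]=(K,R,t)
    return _c[n]
def toW(n,a):
    K,R,t=cam(n);return R.T@(np.array(a)-t)
def px2w(n,u,v,z):
    K,R,t=cam(n);d=R.T@np.linalg.inv(K)@np.array([u,v,1.]);c=-R.T@t
    return c+d*(z-c[2])/d[2]
def w2px(n,P):
    K,R,t=cam(n);q=(R@np.atleast_2d(P).T).T+t;q=q@K.T;return (q[:,:2]/q[:,2:]).squeeze()
E
python3 - <<'E'
from h import *
from scipy.ndimage import map_coordinates
from scipy.optimize import minimize
print(readout.get_obs()["time_s"])
def rect(x,w,h,z):
  cx,cy,a=x;ca,sa=np.cos(a),np.sin(a);s=np.linspace(-.5,.5,40);o=np.ones(40)/2
  P=np.vstack([np.c_[s*w,o*h],np.c_[s*w,-o*h],np.c_[o*w,s*h],np.c_[-o*w,s*h]])
  return np.c_[cx+ca*P[:,0]-sa*P[:,1],cy+sa*P[:,0]+ca*P[:,1],np.full(160,z)]
def fit(n,gg,x0,w,h,z):
  f=lambda x:map_coordinates(gg,w2px(n,rect(x,w,h,z))[:,::-1].T,order=1).mean()
  b=None
  for dx in(-.003,0,.003):
    for dy in(-.003,0,.003):
      s=np.array(x0)+[dx,dy,0]
      q=minimize(f,s,method="Nelder-Mead",options=dict(initial_simplex=s+np.array([[0,0,0],[.003,0,0],[0,.003,0],[0,0,.05]])))
      if b is None or q.fun<b.fun:b=q
  return b.x.round(4),np.degrees(b.x[2]).round(2),round(b.fun,2)
for n in("top","side"):
  g=read_camera(n).astype(float).mean(2)
  cv2.imwrite(f"pics/g_{n}.png",g)
  gg=cv2.GaussianBlur(g,(0,0),.7)
  gm=-np.hypot(cv2.Sobel(gg,cv2.CV_64F,1,0),cv2.Sobel(gg,cv2.CV_64F,0,1))
  x=(0.497,-.263,.225) if n=="top" else (.501,-.266,.225)
  print(n,"pocket dark",[fit(n,gg,x,.069,.053,z) for z in(.02,.017)])
  print(n,"base grad",fit(n,gm,x,.12,.11,.02))
  x=(0.5787,.0056,.19) if n=="top" else (.583,.001,.19)
  print(n,"tile grad",fit(n,gm,x,.066,.05,.014))
  x=(0.505,.225,.19) if n=="top" else (.515,.226,.19)
  print(n,"tray grad",fit(n,gm,x,.24,.21,.01))
E
```

```text
2.0
top pocket dark [(array([ 0.4964, -0.2637,  0.2402]), np.float64(13.76), np.float64(76.43)), (array([ 0.4965, -0.2643,  0.2385]), np.float64(13.67), np.float64(76.43))]
top base grad (array([ 0.495 , -0.2603,  0.2348]), np.float64(13.46), np.float64(-120.28))
top tile grad (array([0.5784, 0.0054, 0.1876]), np.float64(10.75), np.float64(-223.22))
top tray grad (array([0.5113, 0.2251, 0.1709]), np.float64(9.79), np.float64(-106.69))
side pocket dark [(array([ 0.5005, -0.2626,  0.1815]), np.float64(10.4), np.float64(50.44)), (array([ 0.5007, -0.2671,  0.1786]), np.float64(10.23), np.float64(50.42))]
side base grad (array([ 0.504 , -0.2651,  0.2277]), np.float64(13.05), np.float64(-64.12))
side tile grad (array([0.5828, 0.0044, 0.2196]), np.float64(12.58), np.float64(-138.66))
side tray grad (array([0.5149, 0.2338, 0.1843]), np.float64(10.56), np.float64(-83.15))[ WARN:0@0.608] global loadsave.cpp:1063 imwrite_ Unsupported depth image for selected encoder is fallbacked to CV_8U.
```

```bash
cat >> h.py <<'E'
from scipy.spatial.transform import Rotation as Ro
def st():
    o=readout.get_obs();R=Ro.from_euler('xyz',o["tool_rot"],degrees=True).as_matrix()
    j=np.degrees(np.arctan2(R[1,1],R[0,1]))
    print("t",round(o["time_s"],2),"tcp",o["tool_pos"].round(4),"jaw",round(j,2),"tilt",np.degrees(np.arccos(-R[2,0])).round(2),"F",o["force"].round(2),"T",o["wrist_torque"].round(3),"w",round(o["grip_width"],4),"q7",o["qpos"][6].round(1))
    return o["tool_pos"],j
E
python3 - <<'E'
from h import *
st()
E
python3 -m pendant '{"xyz":[[0.0625,0.0625,0],[0.0625,0.0625,0],[0.0625,0.0625,0]],"turn":[0,0,0]}' 1 20
python3 - <<'E'
from h import *
st()
E
```

```text
t 2.1 tcp [ 0.1776 -0.6253  0.2226] jaw -74.14 tilt 0.0 F [-0.24 -0.14  0.32] T [ 0.026 -0.039 -0.019] w 0.0873 q7 -3.3
time_s: 2.48
tool_pos: [0.3105, -0.4903, 0.2221]
tool_rot: [31.9, 89.8, -133.0]
force: [0.9, -0.8, 1.0]
grip_width: 0.0873
t 2.48 tcp [ 0.3105 -0.4903  0.2221] jaw -74.89 tilt 0.18 F [ 0.94 -0.78  1.02] T [ 0.    -0.06  -0.011] w 0.0873 q7 -21.5
```

```bash
python3 -m pendant '{"xyz":[[0.03,0.053,0],[0.03,0.053,0],[0.03,0.053,0],[0.03,0.053,0],[0.03,0.053,0],[0.03,0.053,0],[0.03,0.053,0],[0.03,0.053,0],[0.03,0.053,0]],"turn":[-0.025,-0.025,-0.025,0,0,0,0,0,0]}'
python3 - <<'E'
from h import *
st()
for n in("top","side"):
  im=read_camera(n);cv2.imwrite(f"pics/{n}2.png",im[:,:,::-1])
E
```

```text
time_s: 3.6
tool_pos: [0.5878, -0.0012, 0.2253]
tool_rot: [113.4, 89.4, -56.0]
force: [0.6, -0.4, 0.2]
grip_width: 0.0874
t 3.6 tcp [ 0.5878 -0.0012  0.2253] jaw -79.4 tilt 0.6 F [ 0.62 -0.4   0.25] T [-0.025 -0.065  0.015] w 0.0874 q7 -88.4
```

View pics/top2.png

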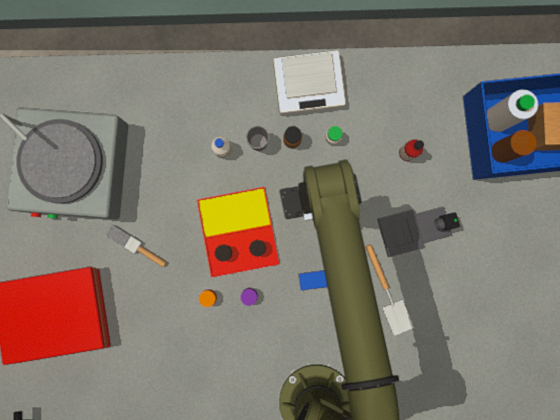

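View pics/side2.png

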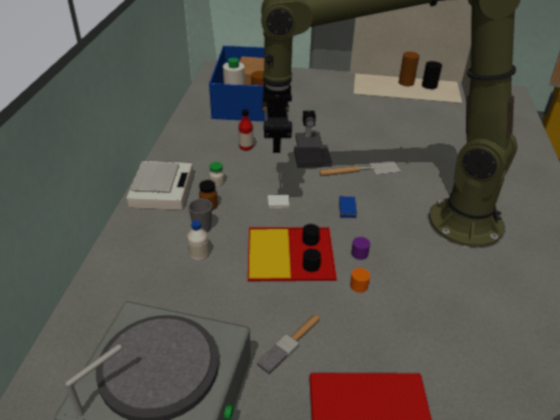

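```bash
python3 -m pendant '{"xyz":[[0,0,0],[0,0,-0.015],[0,0,-0.02],[0,0,-0.02],[0,0,-0.02],[0,0,-0.02],[0,0,0],[0,0,0],[0,0,0],[0,0,0]],"turn":[0.175,0.175,0.175,0.175,0.175,0.175,0.175,0.175,0.174,0]}'
python3 - <<'E'
from h import *
p,j=st();print(np.array([.5795,.0052])-p[:2],10.8-j)
im=read_camera("side");cv2.imwrite(f"pics/side3.png",im[100:250,200:400,::-1])
E
```

```text
time_s: 4.95
tool_pos: [0.5873, 0.003, 0.1271]
tool_rot: [162.0, 89.6, 86.4]
force: [0.3, 0.4, 0.1]
grip_width: 0.0874
t 4.95 tcp [0.5873 0.003  0.1271] jaw 14.37 tilt 0.39 F [0.28 0.43 0.06] T [-0.022 -0.095 -0.072] w 0.0874 q7 -0.8
[-0.00781361  0.00220038] -3.5717075665323392
```

```bash
python3 -m pendant '{"xyz":[[-0.008,0.002,0],[0,0,-0.03],[0,0,-0.03],[0,0,0]],"turn":[-0.062,0,0,0]}'
python3 - <<'E'
from h import *
p,j=st();print(np.array([.5795,.0052])-p[:2],10.8-j)
im=read_camera("side");cv2.imwrite(f"pics/side4.png",cv2.resize(im[100:250,200:400,::-1],None,fx=4,fy=4,interpolation=2))
E
```

```text
time_s: 5.5
tool_pos: [0.5798, 0.0035, 0.067]
tool_rot: [133.5, 89.7, 53.3]
force: [0.6, 0.3, -0.1]
grip_width: 0.0871
t 5.5 tcp [0.5798 0.0035 0.067 ] jaw 9.81 tilt 0.34 F [ 0.58  0.28 -0.07] T [ 0.005 -0.109  0.004] w 0.0871 q7 -7.3
[-0.00026479  0.00174103] 0.9889493955070776
```

View pics/side4.png

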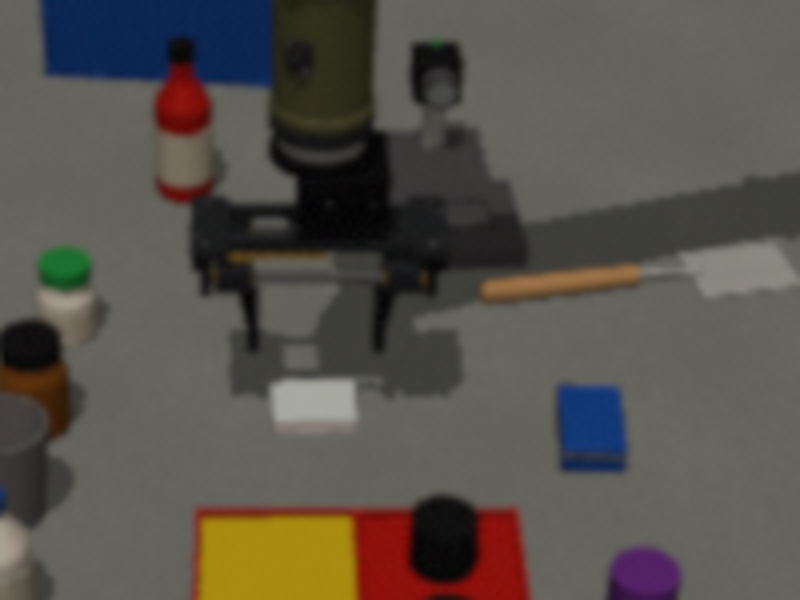

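```bash
python3 -m pendant '{"xyz":[[0,0.0015,-0.025],[0,0,-0.022],[0,0,-0.006],[0,0,0]],"turn":[0.017,0,0,0]}'
python3 - <<'E'
from h import *
p,j=st();print(np.array([.5795,.0052])-p[:2],10.8-j)
E
```

```text
time_s: 6.05
tool_pos: [0.5851, 0.0049, 0.0188]
tool_rot: [94.5, 89.2, 15.0]
force: [0.4, 1.0, 1.5]
grip_width: 0.0873
t 6.05 tcp [0.5851 0.0049 0.0188] jaw 10.56 tilt 0.83 F [0.37 1.04 1.5 ] T [-0.016 -0.07  -0.016] w 0.0873 q7 -9.2
[-0.00557153  0.00029372] 0.2361108887158423
```

```bash
python3 -m pendant '{"xyz":[[0,0,0]],"turn":[0]}'
python3 - <<'E'
from h import *
p,j=st();print(np.array([.5795,.0052])-p[:2],10.8-j)
E
```

```text
time_s: 6.18
tool_pos: [0.5857, 0.005, 0.0196]
tool_rot: [93.2, 89.1, 13.8]
force: [-0.4, 0.6, 0.4]
grip_width: 0.0867
t 6.17 tcp [0.5857 0.005  0.0196] jaw 10.55 tilt 0.89 F [-0.44  0.57  0.41] T [-0.029 -0.126 -0.006] w 0.0867 q7 -9.2
[-0.00615925  0.0002348 ] 0.2494478129933171
```

```bash
python3 -m pendant '{"xyz":[[-0.006,0,-0.006],[0,0,-0.005],[0,0,0]],"turn":[0,0,0]}'
python3 - <<'E'
from h import *
p,j=st();print(np.array([.5795,.0052])-p[:2],10.8-j, Ro.from_euler('xyz',readout.get_obs()["tool_rot"],degrees=True).as_matrix()[:,0].round(4))
E
```

```text
time_s: 6.55
tool_pos: [0.5798, 0.0048, 0.0089]
tool_rot: [90.4, 89.0, 10.9]
force: [0.0, -0.5, 0.1]
grip_width: 0.0869
t 6.55 tcp [0.5798 0.0048 0.0089] jaw 10.53 tilt 0.98 F [ 0.03 -0.5   0.06] T [-0.006 -0.157  0.016] w 0.0869 q7 -9.6
[-0.00032872  0.0003619 ] 0.2704539080447521 [ 0.0168  0.0032 -0.9999]
```

```bash
python3 -m pendant '{"xyz":[[0,0,-0.001],[0,0,0],[0,0,0],[0,0,0],[0,0,0]],"turn":[0,0,0,0,0]}' 0 30
python3 - <<'E'
from h import *
p,j=st()
E
python3 -m pendant '{"xyz":[[0,0,0],[0,0,0.02],[0,0,0.03],[0,0,0]],"turn":[0,0,0,0]}';python3 - <<'E'
from h import *
p,j=st()
im=read_camera("side");cv2.imwrite(f"pics/side5.png",cv2.resize(im[100:250,200:400,::-1],None,fx=4,fy=4,interpolation=2))
E
```

```text
time_s: 7.18
tool_pos: [0.5801, 0.0049, 0.008]
tool_rot: [90.5, 89.0, 11.0]
force: [0.6, -0.0, -0.6]
grip_width: 0.0655
t 7.17 tcp [0.5801 0.0049 0.008 ] jaw 10.53 tilt 1.0 F [ 0.65 -0.04 -0.57] T [-0.042 -0.064 -0.02 ] w 0.0655 q7 -9.7
time_s: 7.68
tool_pos: [0.5801, 0.0052, 0.0613]
tool_rot: [91.2, 89.0, 11.8]
force: [0.2, 0.3, -1.2]
grip_width: 0.0655
t 7.67 tcp [0.5801 0.0052 0.0613] jaw 10.56 tilt 1.02 F [ 0.21  0.26 -1.24] T [-0.003 -0.133  0.022] w 0.0655 q7 -7.1
```

View pics/side5.png

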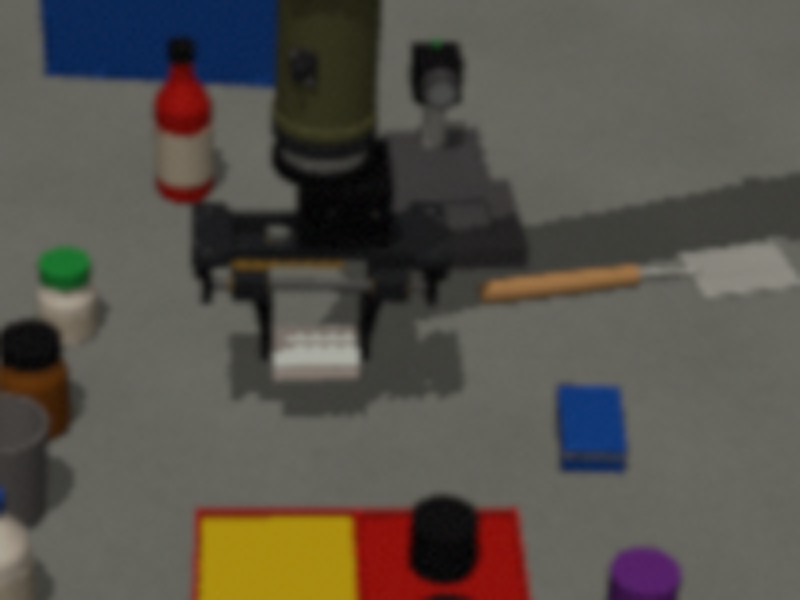

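```bash
python3 -m pendant '{"xyz":[[-0.008,-0.027,0.02],[-0.014,-0.045,0.01],[-0.015,-0.05,0],[-0.015,-0.05,0],[-0.014,-0.045,0],[-0.011,-0.035,0],[-0.004,-0.012,0],[0,0,0],[0,0,0]],"turn":[0.02,0.02,0.008,0,0,0,0,0,0]}'
python3 - <<'E'
from h import *
p,j=st();print(np.array([.499,-.264])-p[:2],np.radians(13.3-j))
E
```

```text
time_s: 8.85
tool_pos: [0.4902, -0.2618, 0.0855]
tool_rot: [130.3, 89.3, 54.0]
force: [-0.6, 0.7, -1.5]
grip_width: 0.0653
t 8.85 tcp [ 0.4902 -0.2618  0.0855] jaw 13.69 tilt 0.7 F [-0.63  0.69 -1.53] T [ 0.004 -0.125 -0.013] w 0.0653 q7 29.1
[ 0.00883092 -0.00220522] -0.006883845974595651
```

```bash
python3 -m pendant '{"xyz":[[0.009,-0.002,-0.02],[0,0,-0.015],[0,0,0]],"turn":[-0.006,0,0]}'
python3 - <<'E'
from h import *
p,j=st();print(np.array([.499,-.264])-p[:2],np.radians(13.3-j))
for n in("top","side"):
  im=read_camera(n);cv2.imwrite(f"pics/{n}6.png",im[:,:,::-1])
im=np.clip(im*1.8,0,255).astype(np.uint8)
cv2.imwrite(f"pics/side6z.png",cv2.resize(im[100:175,260:360,::-1],None,fx=8,fy=8,interpolation=2))
E
```

```text
time_s: 9.22
tool_pos: [0.5012, -0.2585, 0.0498]
tool_rot: [131.9, 89.2, 55.7]
force: [0.2, 0.0, -1.9]
grip_width: 0.0654
t 9.22 tcp [ 0.5012 -0.2585  0.0498] jaw 13.78 tilt 0.79 F [ 0.21  0.03 -1.92] T [-0.025 -0.076 -0.04 ] w 0.0654 q7 26.4
[-0.00216115 -0.00546582] -0.008448452670485046
```

View pics/side6z.png

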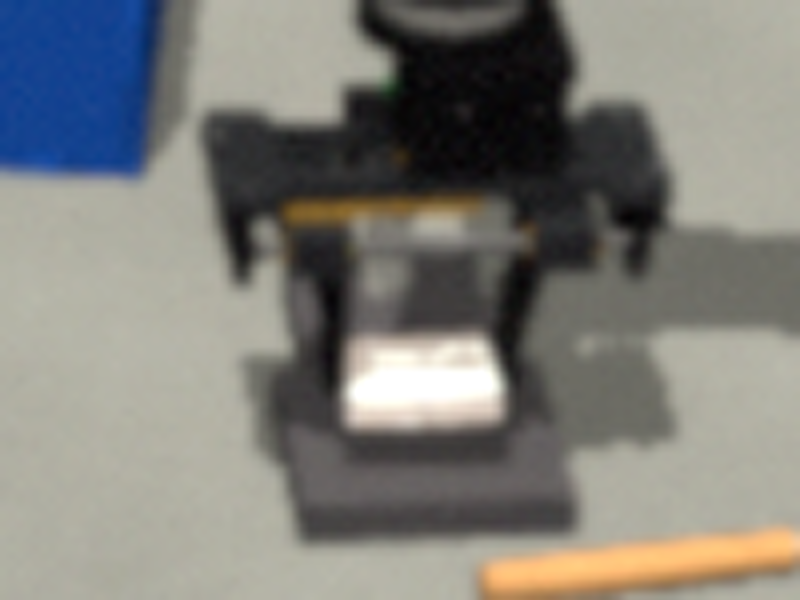

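```bash
python3 -m pendant '{"xyz":[[-0.002,-0.0055,-0.01],[0,0,-0.005]],"turn":[-0.008,0]}'
python3 - <<'E'
from h import *
p,j=st();print(np.array([.499,-.264])-p[:2],np.radians(13.3-j))
E
```

```text
time_s: 9.57
tool_pos: [0.5005, -0.266, 0.0367]
tool_rot: [110.3, 89.2, 33.5]
force: [-1.5, -0.3, -1.6]
grip_width: 0.0654
t 9.57 tcp [ 0.5005 -0.266   0.0367] jaw 13.24 tilt 0.8 F [-1.54 -0.3  -1.64] T [ 0.024 -0.092 -0.001] w 0.0654 q7 25.9
[-0.00153905  0.00195238] 0.0010123207988027864
```

```bash
python3 -m pendant '{"xyz":[[-0.0015,0.002,-0.006]],"turn":[0]}'
python3 - <<'E'
from h import *
p,j=st();print(np.array([.499,-.264])-p[:2],np.radians(13.3-j))
for n in("side",):
  im=read_camera(n);cv2.imwrite(f"pics/{n}7.png",im[:,:,::-1])
im=np.clip(im*1.8,0,255).astype(np.uint8)
cv2.imwrite(f"pics/side7z.png",cv2.resize(im[120:180,270:350,::-1],None,fx=10,fy=10,interpolation=2))
p,j=st()
E
```

```text
time_s: 9.7
tool_pos: [0.4991, -0.2642, 0.0305]
tool_rot: [108.7, 89.2, 31.9]
force: [-0.4, -0.4, -1.1]
grip_width: 0.0656
t 9.7 tcp [ 0.4991 -0.2642  0.0305] jaw 13.2 tilt 0.82 F [-0.39 -0.35 -1.06] T [ 0.004 -0.066 -0.022] w 0.0656 q7 25.6
[-0.00010219  0.00024787] 0.0016979673275469723
t 9.75 tcp [ 0.498  -0.2636  0.0294] jaw 13.22 tilt 0.77 F [-0.46  0.78 -1.85] T [ 0.028  0.016 -0.004] w 0.0655 q7 25.6
```

View pics/side7z.png

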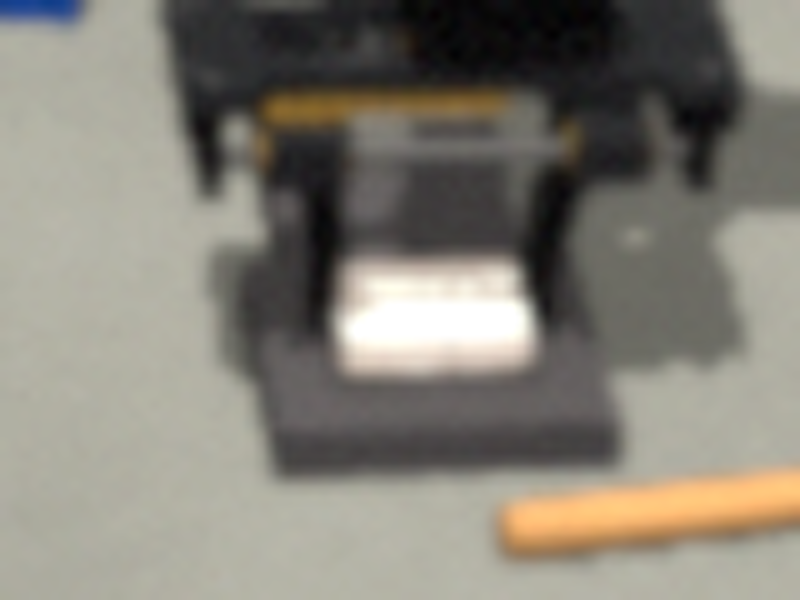

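```bash
python3 -m pendant '{"xyz":[[0.001,-0.0005,-0.003],[0,0,0]],"turn":[0.0015,0]}'
python3 - <<'E'
from h import *
p,j=st();print(np.array([.499,-.264])-p[:2],np.radians(13.3-j))
E
```

```text
time_s: 10.0
tool_pos: [0.4988, -0.2639, 0.026]
tool_rot: [119.1, 89.2, 42.4]
force: [0.1, 0.5, -1.2]
grip_width: 0.0656
t 10.0 tcp [ 0.4988 -0.2639  0.026 ] jaw 13.31 tilt 0.76 F [ 0.09  0.47 -1.23] T [-0.017 -0.106 -0.006] w 0.0656 q7 25.5
[ 0.00016354 -0.00012366] -0.0002393143272379421
```

```bash
python3 -m pendant '{"xyz":[[0,0,-0.002],[0,0,-0.002],[0,0,0]],"turn":[0,0,0]}'
python3 - <<'E'
from h import *
p,j=st();print(np.array([.499,-.264])-p[:2],np.radians(13.3-j))
E
```

```text
time_s: 10.38
tool_pos: [0.4993, -0.264, 0.0222]
tool_rot: [115.9, 89.2, 39.3]
force: [-0.4, 0.2, -1.3]
grip_width: 0.0651
t 10.38 tcp [ 0.4993 -0.264   0.0222] jaw 13.32 tilt 0.77 F [-0.42  0.17 -1.34] T [ 0.027 -0.061  0.053] w 0.0651 q7 25.3
[-2.77205797e-04 -1.12128483e-05] -0.00038260919230940436
```

```bash
python3 -m pendant '{"xyz":[[0,0,-0.001]],"turn":[0]}'; python3 -m pendant '{"xyz":[[0,0,0],[0,0,0.001],[0,0,0],[0,0,0.02],[0,0,0.04],[0,0,0.04],[0,0,0]],"turn":[0,0,0,0,0,0,0]}' 1
python3 - <<'E'
from h import *
p,j=st()
im=read_camera("side")
im=np.clip(im*1.3,0,255).astype(np.uint8)
cv2.imwrite(f"pics/side8z.png",cv2.resize(im[100:180,260:360,::-1],None,fx=8,fy=7,interpolation=2))
E
```

```text
time_s: 10.5
tool_pos: [0.4993, -0.264, 0.0221]
tool_rot: [115.8, 89.3, 39.2]
force: [-5.1, 2.1, 10.1]
grip_width: 0.0656
time_s: 11.38
tool_pos: [0.5008, -0.2638, 0.1302]
tool_rot: [102.7, 89.1, 26.1]
force: [0.6, 0.1, -0.8]
grip_width: 0.0873
t 11.38 tcp [ 0.5008 -0.2638  0.1302] jaw 13.38 tilt 0.88 F [ 0.56  0.07 -0.77] T [-0.005 -0.074 -0.01 ] w 0.0873 q7 29.8
```

View pics/side8z.png

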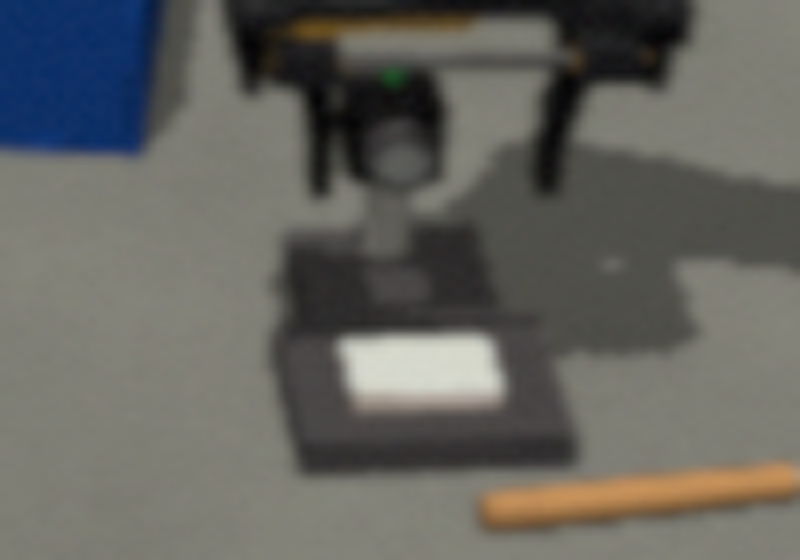

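```bash
python3 -m pendant '{"xyz":[[-0.003,0.03,0],[-0.005,0.055,0],[-0.005,0.055,0],[-0.005,0.055,0],[-0.005,0.055,0],[-0.005,0.055,0],[-0.005,0.055,0],[-0.004,0.045,0],[-0.002,0.02,0],[0,0,0]],"turn":[-0.02,-0.02,-0.02,0,0,0,0,0,0,0]}' 0.72
python3 - <<'E'
from h import *
p,j=st();print(np.array([.461,.164])-p[:2],np.radians(10-j))
im=read_camera("top");cv2.imwrite("pics/top9.png",im[:,:,::-1])
b=np.clip(im[195:265,370:470,::-1]*1.6,0,255).astype(np.uint8)
cv2.imwrite("pics/stat9.png",cv2.resize(b,None,fx=7,fy=7,interpolation=2))
for f in("tile_mid","pocket","mount_k_mid"):
  print(f,[(round(x["score"],2),toW("top",x["at"]).round(4).tolist()) for x in pinpoint("top",f)[:3]])
im=read_camera("side");cv2.imwrite("pics/side9.png",cv2.resize(im[130:310,210:410,::-1],None,fx=4,fy=3.3,interpolation=2))
E
```

```text
time_s: 12.68
tool_pos: [0.4499, 0.1728, 0.1229]
tool_rot: [150.8, 89.5, 70.5]
force: [-0.6, -0.8, 0.1]
grip_width: 0.0629
t 12.68 tcp [0.4499 0.1728 0.1229] jaw 9.72 tilt 0.48 F [-0.63 -0.8   0.12] T [-0.04  -0.078  0.028] w 0.0629 q7 -19.9
[ 0.01106517 -0.00878041] 0.004844971391810973
tile_mid [(0.73, [0.499, -0.2609, 0.0205]), (0.31, [0.5668, 0.2358, 0.0026])]
pocket [(0.76, [0.4939, -0.2635, 0.0122])]
mount_k_mid []
```

View pics/stat9.png

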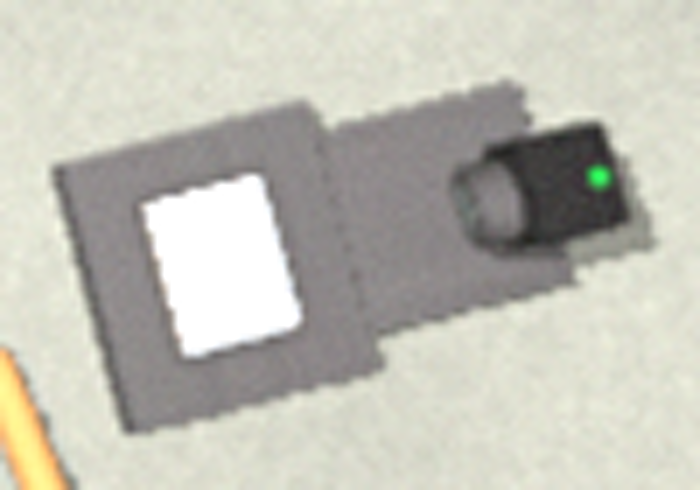

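View pics/side9.png

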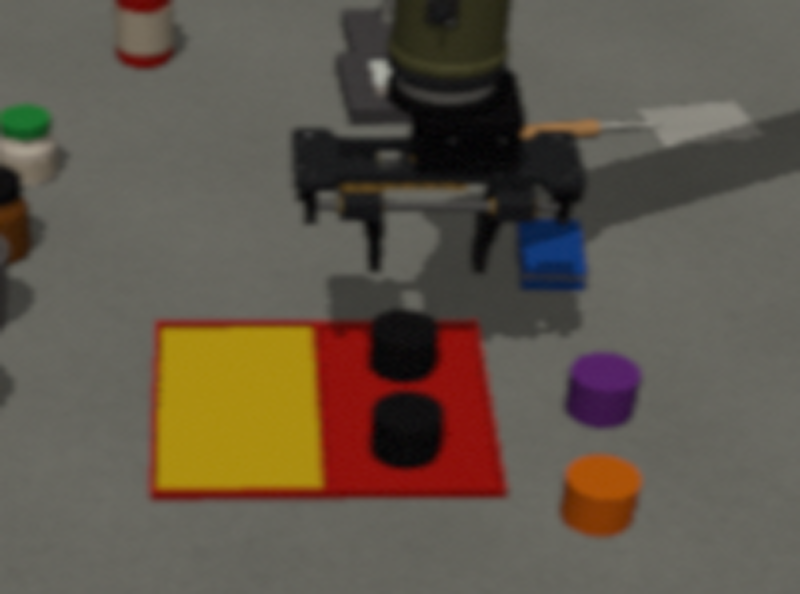

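```bash
python3 -m pendant '{"xyz":[[0.011,-0.009,-0.01],[0,0,-0.03],[0,0,-0.015],[0,0,0]],"turn":[0.005,0,0,0]}'
python3 - <<'E'
from h import *
p,j=st();print(np.array([.461,.164])-p[:2],np.radians(10-j))
im=read_camera("side");cv2.imwrite("pics/side10.png",cv2.resize(im[150:300,230:400,::-1],None,fx=4.6,fy=4,interpolation=2))
E
```

```text
time_s: 13.42
tool_pos: [0.4647, 0.1552, 0.0671]
tool_rot: [118.5, 89.6, 37.7]
force: [0.3, 0.1, 0.2]
grip_width: 0.0627
t 13.43 tcp [0.4647 0.1552 0.0671] jaw 9.16 tilt 0.4 F [0.33 0.12 0.24] T [ 0.001 -0.12  -0.04 ] w 0.0627 q7 -24.3
[-0.00366707  0.0087576 ] 0.014690498670356867
```

View pics/side10.png

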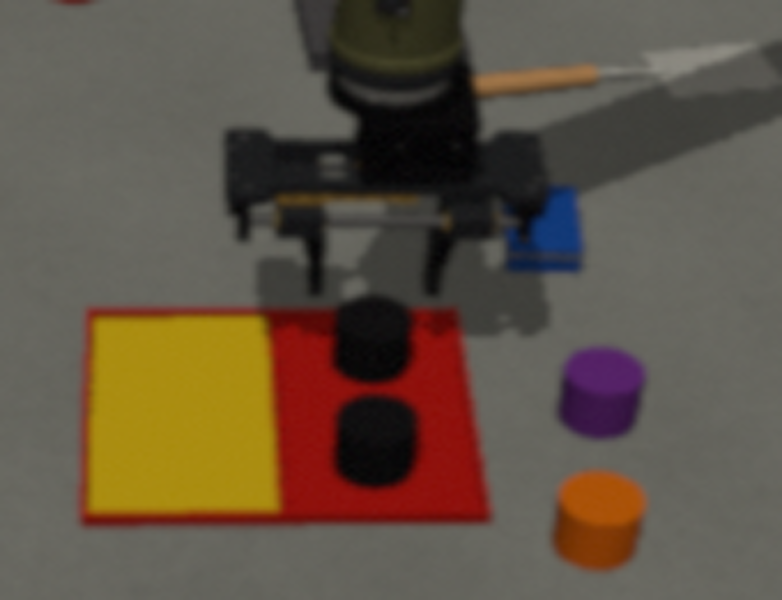

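```bash
python3 -m pendant '{"xyz":[[-0.0035,0.009,0],[0,0,0]],"turn":[0.014,0]}'
python3 - <<'E'
from h import *
p,j=st();print(np.array([.461,.164])-p[:2],np.radians(10-j))
E
```

```text
time_s: 13.72
tool_pos: [0.4624, 0.1657, 0.0693]
tool_rot: [107.4, 89.4, 27.4]
force: [-0.4, 0.1, -0.0]
grip_width: 0.0629
t 13.72 tcp [0.4624 0.1657 0.0693] jaw 10.03 tilt 0.59 F [-0.39  0.07 -0.02] T [ 0.003 -0.075 -0.019] w 0.0629 q7 -24.7
[-0.00136764 -0.00169988] -0.0004940421206214026
```

```bash
python3 -m pendant '{"xyz":[[-0.0015,-0.002,-0.02],[0,0,-0.015]],"turn":[0,0]}'
python3 - <<'E'
from h import *
p,j=st();print(np.array([.461,.164])-p[:2],np.radians(10-j))
im=read_camera("side");cv2.imwrite("pics/side11.png",cv2.resize(im[150:300,230:400,::-1],None,fx=4.6,fy=4,interpolation=2))
E
```

```text
time_s: 13.98
tool_pos: [0.4621, 0.1636, 0.0338]
tool_rot: [97.5, 89.2, 17.5]
force: [-0.3, -0.8, -0.3]
grip_width: 0.0622
t 13.97 tcp [0.4621 0.1636 0.0338] jaw 10.02 tilt 0.78 F [-0.3  -0.78 -0.29] T [-0.052 -0.069 -0.022] w 0.0622 q7 -27.7
[-0.00110894  0.00039047] -0.0003730993508218135
```

View pics/side11.png

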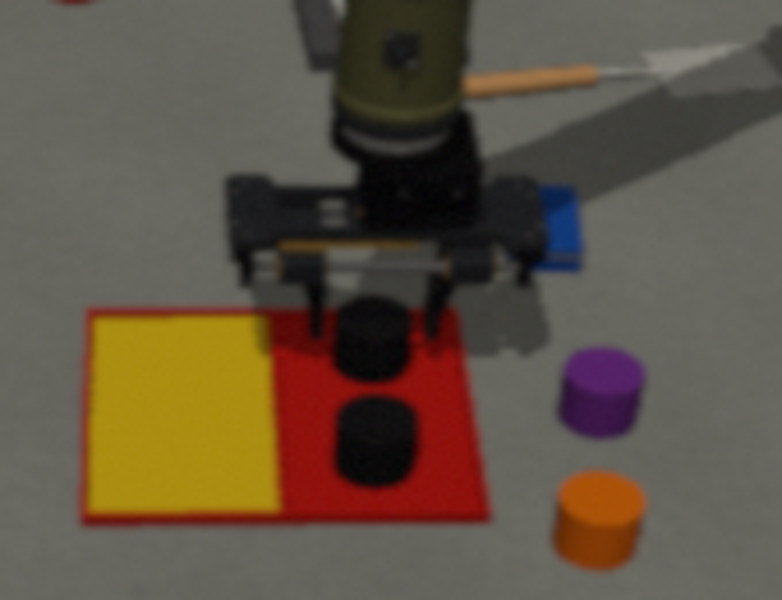

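```bash
python3 -m pendant '{"xyz":[[-0.001,0.0005,-0.012],[0,0,-0.01],[0,0,0]],"turn":[0,0,0]}' ; python3 -m pendant '{"xyz":[[0,0,0],[0,0,0],[0,0,0],[0,0,0]],"turn":[0,0,0,0]}' 0 30; python3 -m pendant '{"xyz":[[0,0,0.02],[0,0,0.03],[0,0,0.02],[0,0,0],[0,0,0],[0,0,0]],"turn":[0,0,0,0,0,0]}'
python3 - <<'E'
from h import *
f=[]
for i in range(4):
  read_camera("side");o=readout.get_obs();f.append(np.r_[o["force"],o["wrist_torque"],o["grip_width"]])
print(np.mean(f,0).round(3),np.array(f)[:,2]);st()
E
```

```text
time_s: 14.4
tool_pos: [0.4588, 0.1638, 0.0073]
tool_rot: [111.2, 89.5, 31.3]
force: [-0.0, -0.2, 0.2]
grip_width: 0.0625
time_s: 14.9
tool_pos: [0.4597, 0.164, 0.008]
tool_rot: [107.1, 89.4, 27.2]
force: [-0.3, 0.3, -2.6]
grip_width: 0.0497
time_s: 15.65
tool_pos: [0.4569, 0.1628, 0.0774]
tool_rot: [114.5, 89.7, 34.5]
force: [0.7, 0.9, -1.9]
grip_width: 0.0498
[-0.048 -0.15  -1.679 -0.019 -0.126 -0.008  0.05 ] [-1.83997573 -2.06807514 -2.09138508 -0.71604191]
t 15.85 tcp [0.4571 0.163  0.0777] jaw 10.03 tilt 0.32 F [-0.65 -0.21 -0.72] T [-0.011 -0.136 -0.006] w 0.05 q7 -23.4
```

Run:
```python
from h import *
f=[]
for i in range(16):
  read_camera("side");o=readout.get_obs();f.append(np.r_[o["force"],o["wrist_torque"],o["grip_width"],o["effort"]])
f=np.array(f);print(f.mean(0).round(3),f[:,2].std(),f[:,2].mean());st()
```

```text
[ 1.1700e-01  1.0400e-01 -1.8970e+00 -2.6000e-02 -1.0700e-01 -9.0000e-03
  5.0000e-02 -5.0000e-03 -2.4629e+01 -5.9250e+00 -2.7698e+01 -6.0000e-02
 -3.0000e-02 -1.0000e-03] 0.5170732194467447 -1.8971077441394169
t 16.65 tcp [0.4575 0.1629 0.0782] jaw 10.02 tilt 0.37 F [-0.19  0.44 -2.03] T [-0.012 -0.086  0.007] w 0.0498 q7 -23.4
```

```bash
python3 -m pendant '{"xyz":[[0.02,0.008,0],[0.035,0.014,0],[0.035,0.014,0],[0.02,0.008,0],[0.006,0.002,0],[0,0,0],[0,0,0]],"turn":[0,0,0,0,0,0,0]}'
python3 - <<'E'
from h import *
p,j=st();print(np.array([.574,.2085])-p[:2],np.radians(10-j))
im=read_camera("side");cv2.imwrite("pics/side12.png",cv2.resize(im[150:300,230:400,::-1],None,fx=4.6,fy=4,interpolation=2))
E
```

```text
time_s: 17.52
tool_pos: [0.5755, 0.2078, 0.0765]
tool_rot: [65.7, 89.8, -14.5]
force: [0.1, -0.1, -0.8]
grip_width: 0.0497
t 17.52 tcp [0.5755 0.2078 0.0765] jaw 9.86 tilt 0.17 F [ 0.13 -0.12 -0.76] T [-0.021 -0.108  0.001] w 0.0497 q7 -31.5
[-0.0015037   0.00067097] 0.002393953965187992
```

View pics/side12.png

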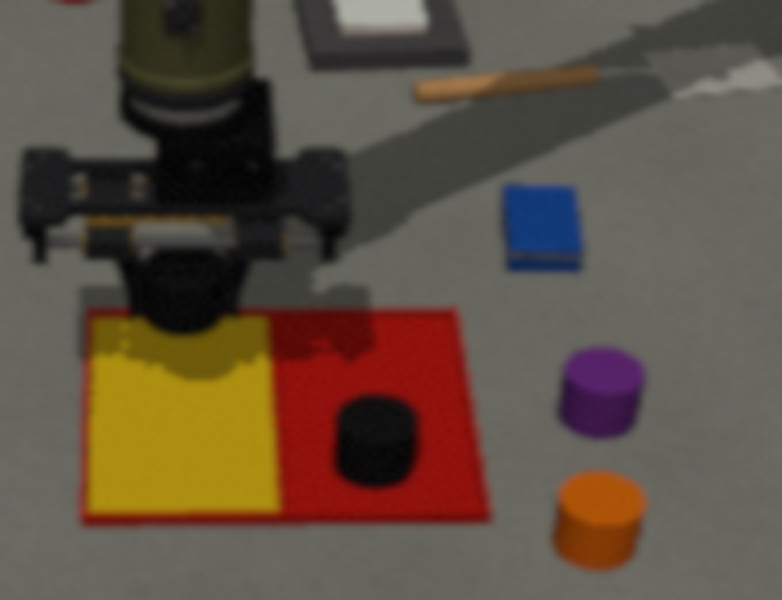

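```bash
python3 -m pendant '{"xyz":[[0,0,-0.02],[0,0,-0.02],[0,0,-0.015],[0,0,-0.005],[0,0,0]],"turn":[0,0,0,0,0]}'
python3 - <<'E'
from h import *
st()
E
```

```text
time_s: 18.2
tool_pos: [0.5734, 0.2061, 0.011]
tool_rot: [-1.2, 89.8, -81.3]
force: [-0.0, 0.3, -1.7]
grip_width: 0.05
t 18.2 tcp [0.5734 0.2061 0.011 ] jaw 9.85 tilt 0.17 F [-0.03  0.28 -1.72] T [ 0.051 -0.157  0.032] w 0.05 q7 -34.1
```

```bash
python3 -m pendant '{"xyz":[[0,0,-0.002],[0,0,0]],"turn":[0,0]}'
python3 - <<'E'
from h import *
st()
E
```

```text
time_s: 18.45
tool_pos: [0.5741, 0.2066, 0.0097]
tool_rot: [28.8, 89.8, -51.4]
force: [0.5, -0.5, -2.3]
grip_width: 0.0497
t 18.45 tcp [0.5741 0.2066 0.0097] jaw 9.85 tilt 0.17 F [ 0.5  -0.5  -2.34] T [-0.009 -0.065 -0.001] w 0.0497 q7 -34.2
```

```bash
python3 -m pendant '{"xyz":[[0,0,-0.001],[0,0,-0.0005]],"turn":[0,0]}'
python3 - <<'E'
from h import *
st()
E
```

```text
time_s: 18.7
tool_pos: [0.5747, 0.2068, 0.0089]
tool_rot: [49.2, 89.8, -30.9]
force: [0.3, 0.4, -0.5]
grip_width: 0.0497
t 18.7 tcp [0.5747 0.2068 0.0089] jaw 9.85 tilt 0.22 F [ 0.28  0.43 -0.46] T [-0.054 -0.105 -0.004] w 0.0497 q7 -34.3
```

```bash
python3 -m pendant '{"xyz":[[0,0,-0.001],[0,0,0]],"turn":[0,0]}'; python3 -m pendant '{"xyz":[[0,0,0],[0,0,0],[0,0,0],[0,0,0.02],[0,0,0.03],[0,0,0.04],[0,0,0.02],[0,0,0]],"turn":[0,0,0,0,0,0,0,0]}' 0.72
python3 - <<'E'
from h import *
p,j=st();print(np.array([.4505,.270])-p[:2],np.radians(10-j))
im=read_camera("side");cv2.imwrite("pics/side13.png",cv2.resize(im[150:300,230:400,::-1],None,fx=4.6,fy=4,interpolation=2))
print([(round(x["score"],2),toW("side",x["at"]).round(4).tolist()) for x in pinpoint("side","mount_k_mid")[:5]])
E
```

```text
time_s: 18.95
tool_pos: [0.5748, 0.2068, 0.0081]
tool_rot: [52.2, 89.8, -27.9]
force: [0.2, -0.4, -1.8]
grip_width: 0.0499
time_s: 19.95
tool_pos: [0.5758, 0.2082, 0.1266]
tool_rot: [77.1, 89.5, -3.0]
force: [0.6, -0.0, 0.0]
grip_width: 0.0628
t 19.95 tcp [0.5758 0.2082 0.1266] jaw 9.9 tilt 0.46 F [ 0.63 -0.    0.  ] T [-0.03  -0.124  0.012] w 0.0628 q7 -29.7
[-0.12528245  0.06179792] 0.0017386403137098145
[(0.67, [0.5799, 0.2073, 0.0257])]
```

View pics/side13.png

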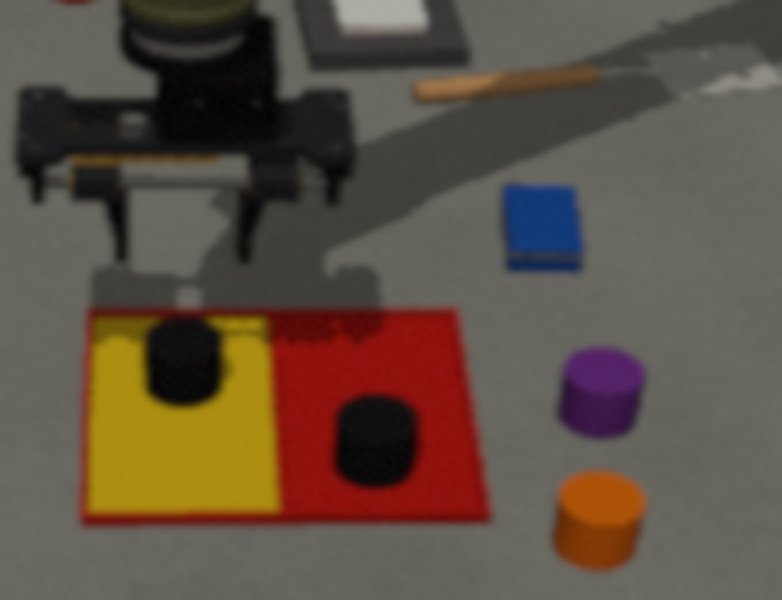

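```bash
python3 -m pendant '{"xyz":[[-0.025,0.012,0],[-0.04,0.02,-0.01],[-0.035,0.017,-0.01],[-0.018,0.009,-0.01],[-0.005,0.003,0],[0,0,0],[0,0,0]],"turn":[0,0,0,0,0,0,0]}'
python3 - <<'E'
from h import *
p,j=st();print(np.array([.4495,.270])-p[:2],np.radians(10-j))
E
```

```text
time_s: 20.92
tool_pos: [0.4451, 0.265, 0.0851]
tool_rot: [-68.5, 89.5, -148.8]
force: [1.0, -0.3, -0.4]
grip_width: 0.0628
t 20.93 tcp [0.4451 0.265  0.0851] jaw 9.7 tilt 0.54 F [ 1.   -0.27 -0.44] T [ 0.006 -0.117  0.035] w 0.0628 q7 -38.8
[0.0043684  0.00497963] 0.005270982891001757
```

```bash
python3 -m pendant '{"xyz":[[0.0045,0.005,-0.01],[0,0,-0.015],[0,0,0]],"turn":[0.005,0,0]}'
python3 - <<'E'
from h import *
p,j=st();print(np.array([.4495,.270])-p[:2],np.radians(10-j))
im=read_camera("side");cv2.imwrite("pics/side14.png",cv2.resize(im[150:300,230:400,::-1],None,fx=4.6,fy=4,interpolation=2))
E
```

```text
time_s: 21.3
tool_pos: [0.4517, 0.2693, 0.0581]
tool_rot: [-72.8, 89.5, -153.0]
force: [0.2, -0.5, -0.4]
grip_width: 0.0626
t 21.3 tcp [0.4517 0.2693 0.0581] jaw 9.81 tilt 0.53 F [ 0.2  -0.53 -0.45] T [ 0.027 -0.099 -0.006] w 0.0626 q7 -40.9
[-0.00223253  0.00068752] 0.0033171585766905874
```

View pics/side14.png

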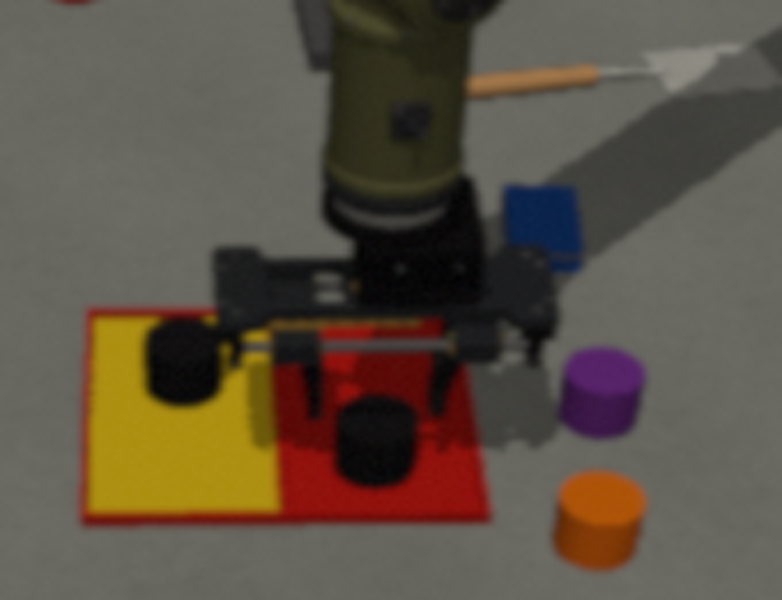

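```bash
python3 -m pendant '{"xyz":[[-0.002,0.001,-0.02],[0,0,-0.015],[0,0,-0.012],[0,0,0]],"turn":[0.003,0,0,0]}'
python3 - <<'E'
from h import *
p,j=st();print(np.array([.4495,.270])-p[:2],np.radians(10-j))
E
```

```text
time_s: 21.85
tool_pos: [0.4494, 0.2705, 0.008]
tool_rot: [-72.7, 89.5, -152.7]
force: [-0.2, 0.8, -0.2]
grip_width: 0.0628
t 21.85 tcp [0.4494 0.2705 0.008 ] jaw 10.01 tilt 0.52 F [-0.24  0.79 -0.24] T [-0.001 -0.155 -0.   ] w 0.0628 q7 -44.3
[ 6.21172562e-05 -4.68829971e-04] -0.00019588764227458744
```

```bash
python3 -m pendant '{"xyz":[[0,0,0],[0,0,0],[0,0,0],[0,0,0]],"turn":[0,0,0,0]}' 0 35; python3 -m pendant '{"xyz":[[0,0,0.02],[0,0,0.03],[0,0,0.03],[0,0,0.02],[0,0,0],[0,0,0]],"turn":[0,0,0,0,0,0]}'
python3 - <<'E'
from h import *
f=[]
for i in range(16):
  read_camera("side");o=readout.get_obs();f.append(o["force"])
print(np.mean(f,0).round(3));st()
E
```

```text
time_s: 22.35
tool_pos: [0.4496, 0.2707, 0.0085]
tool_rot: [-72.6, 89.5, -152.6]
force: [0.5, 0.5, -2.7]
grip_width: 0.0501
time_s: 23.1
tool_pos: [0.4486, 0.2702, 0.1143]
tool_rot: [-62.9, 89.5, -142.9]
force: [-0.3, 1.4, -3.8]
grip_width: 0.05
[ 8.200e-02 -2.000e-03 -3.603e+00]
t 23.9 tcp [0.449  0.2708 0.1148] jaw 10.08 tilt 0.44 F [-0.39  0.32 -3.67] T [ 0.043 -0.1   -0.026] w 0.0497 q7 -37.4
```

```bash
python3 -m pendant '{"xyz":[[0.002,-0.02,0],[0.004,-0.04,0],[0.005,-0.055,0],[0.005,-0.055,0],[0.005,-0.055,0],[0.005,-0.055,0],[0.005,-0.055,0],[0.004,-0.04,0],[0.002,-0.02,0],[0,0,0]],"turn":[0,0,0,0,0.01,0.02,0.02,0,0,0]}'
python3 - <<'E'
from h import *
p,j=st();print(np.array([.499,-.264,.072])-p,np.radians(13.3-j))
E
```

```text
time_s: 25.15
tool_pos: [0.4852, -0.1336, 0.117]
tool_rot: [-22.9, 89.8, -99.5]
force: [-0.4, -0.1, -3.1]
grip_width: 0.05
t 25.15 tcp [ 0.4852 -0.1336  0.117 ] jaw 13.35 tilt 0.19 F [-0.43 -0.05 -3.12] T [ 0.068 -0.122 -0.028] w 0.05 q7 18.3
[ 0.01378326 -0.13042273 -0.04498781] -0.0008616500206485529
```

```bash
python3 -m pendant '{"xyz":[[0.003,-0.025,0],[0.004,-0.04,0],[0.004,-0.035,0],[0.002,-0.02,-0.01],[0.001,-0.01,-0.015],[0,0,-0.012],[0,0,-0.005],[0,0,0]],"turn":[0,0,0,0,0,0,0,0]}'
python3 - <<'E'
from h import *
p,j=st();print(np.array([.499,-.264,.072])-p,np.radians(13.3-j))
E
```

```text
time_s: 26.15
tool_pos: [0.5011, -0.2557, 0.0709]
tool_rot: [-152.1, 89.8, 132.2]
force: [0.3, 1.0, -3.4]
grip_width: 0.0495
t 26.15 tcp [ 0.5011 -0.2557  0.0709] jaw 14.35 tilt 0.2 F [ 0.25  1.   -3.43] T [ 0.006 -0.128 -0.009] w 0.0495 q7 25.4
[-0.0020601  -0.00828723  0.00105189] -0.01836211011986374
```

```bash
python3 -m pendant '{"xyz":[[-0.002,-0.007,0.001],[0,0,0],[0,0,0],[0,0,0]],"turn":[0,0,0,0]}'
python3 - <<'E'
from h import *
p,j=st();print(np.array([.499,-.264,.072])-p,np.radians(13.3-j))
for n in("side","top"):
  im=read_camera(n);cv2.imwrite(f"pics/{n}15.png",im[:,:,::-1])
  for f in("mount_m_mid","mount_k_mid","view","tile_mid","pocket"):
    print(n,f,[(round(x["score"],2),toW(n,x["at"]).round(4).tolist()) for x in pinpoint(n,f)[:4]])
  if n=="side":cv2.imwrite("pics/side15z.png",cv2.resize(im[90:290,220:400,::-1],None,fx=4.4,fy=3,interpolation=2))
st()
E
```

```text
time_s: 26.65
tool_pos: [0.4999, -0.2627, 0.0736]
tool_rot: [-169.2, 90.0, 115.2]
force: [0.1, 0.1, -4.2]
grip_width: 0.0497
t 26.65 tcp [ 0.4999 -0.2627  0.0736] jaw 14.43 tilt 0.05 F [ 0.05  0.09 -4.23] T [-0.002 -0.151 -0.07 ] w 0.0497 q7 26.2
[-0.000934   -0.00126217 -0.00158349] -0.01969545748171641
side mount_m_mid [(0.72, [0.5051, -0.2644, 0.0919]), (0.71, [0.3197, 0.3222, 0.0254]), (0.63, [0.3211, 0.1934, 0.0258])]
side mount_k_mid [(0.57, [0.5755, 0.2102, 0.0302]), (0.48, [0.5029, -0.2672, 0.0149]), (0.47, [0.3331, -0.2166, -0.0008]), (0.36, [0.7719, 0.2678, 0.003])]
side view [(0.58, [0.5016, -0.265, 0.0924]), (0.58, [0.3342, -0.2187, -0.0011])]
side tile_mid [(0.76, [0.4991, -0.2678, 0.0209]), (0.55, [0.7445, -0.2929, -0.0002])]
side pocket [(0.68, [0.5002, -0.2674, 0.0144])]
top mount_m_mid [(0.65, [0.3182, 0.1923, 0.0176]), (0.63, [0.3111, 0.321, 0.022]), (0.43, [0.4995, -0.2673, 0.0913])]
top mount_k_mid [(0.61, [0.5739, 0.2098, 0.0258])]
top view [(0.61, [0.4986, -0.2653, 0.0896])]
top tile_mid [(0.6, [0.4974, -0.2591, 0.02])]
top pocket [(0.86, [0.496, -0.2607, 0.0116])]
t 27.25 tcp [ 0.4998 -0.2626  0.0733] jaw 14.43 tilt 0.08 F [-0.54  0.37 -2.85] T [ 0.016 -0.125  0.007] w 0.0497 q7 26.2
```

View pics/side15z.png

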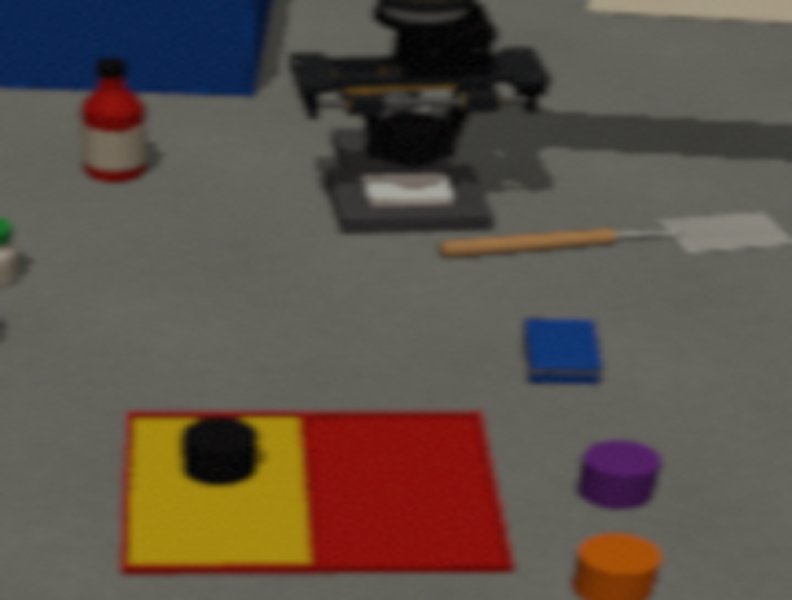

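View pics/top15.png

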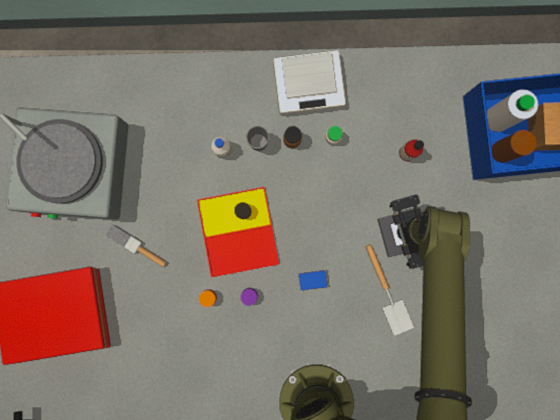

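All checks agree: the tile is in the pocket, k is upright in the yellow half at pixel (243,211) in the top view, and m is held over the tile within about 3 mm of the photo point. Handing in.

```bash
python3 -c "
from cell import *
print(sign_off())"
```

```text
the job is handed in; nothing more can be done
None
```

I did the whole job and handed it in at about 27 s of the 66 s allowed. The arm is holding the heavier mount at the photo point. The hand-in gives no verdict.

- **Tile:** I gripped it across its 66 mm length rather than the suggested 50 mm width, because the gripper body would have hit the station's camera. It went into the pocket with only a light contact of about 10 N at the bottom. Afterwards the top picture showed it square on the pocket outline, and the networks put its centre at 20–21 mm above the bench; it should be 21 mm.
- **Weighing:** mount k pulled about 1.9 N and mount m about 3.6 N, averaged over 16 readings each. Mount m is the heavier one.
- **Lighter mount:** k is released upright in the yellow half, at about (0.575, 0.209).
- **Heavier mount:** the gripper has m level (tilt under 0.1°) and still, opened to 50 mm. The networks put it within about 4 mm of the photo point, at a height of about 91–92 mm.
- **Bystanders:** I saw none move in the last pictures.

**Disagreements:** The two cameras differed by 4–5 mm in x, so I aimed from how far apart things were and from where the fingers closed. Single force readings scattered by about 0.5 N, well under the 1.7 N difference between the mounts. For "mount_m" the networks also reported the purple and orange look-alikes, which I left alone.

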